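# Put the retouching bench back in order

### The arm

A 6-joint arm with a two-finger parallel gripper is mounted at the origin on a cart in front of the work surface, level with it; the furniture and walls round the work are solid. World frame = base frame: x ahead of the robot, y to its left, z up, the work surface at z = 0. Lengths are in mm, angles in rad, forces in N, time in s.
With the tool pointing down it reaches from about 275 to 1000 mm from the base axis. Payload 8.4 kg.
Tool frame: the origin (TCP) lies at the very end of the fingers, on their centre line; the grasp point (between the pads) lies 19 mm behind it; z points along the fingers, y is the line along which they close (so a half turn about z gives the same grasp; the last joint's range is limited). The gripper opens to 85 mm and grips with 20 to 120 N. Pads are 22 mm wide; open, the fingers measure 114 mm over their backs; the gripper's body (76 mm by 85 mm) begins 54 mm behind the grasp point. The pads swing forward as they close: fully open they stand 13 mm farther back than shut.
Start: joints at [-1.141, 0.353, 1.633, -0, 1.155, -0.002], TCP at [261.565, -567.637, 231.281] pointing down, gripper open.
Joint ranges: [-2.63, 2.63], [-0.92, 2.1], [0.06, 2.66], [-1.3, 4.44], [0, 2.69], [-3.02, 3.02]. Speed limits (rad/s): [2.22, 2.22, 2.79, 3.14, 3.14, 3.14].

### API

Orientations are given as [roll, pitch, yaw] about the fixed x, y, z axes, in that order (R = Rz(yaw) Ry(pitch) Rx(roll)).
In Python, from rig import r, vision gives the robot as it stands. The module is installed in compiled form; this text tells all that it offers.
- The arm moves only by the tool play_rows, never from a script. Its argument "steps" is a list of rows, each an object with "delta_pos": the shift along the tool's x, y, z in cm, a list of three; "yaw": the turn about the tool's z in rad; "jaw": the opening in per cent of the stroke, from 0 (shut) to 100 (fully open). A call has exactly 8 rows; each row is the pose to reach, as a shift and turn from the pose commanded when the call began, along the tool's axes at that moment; what a row does not reach only later rows make up. A row lasts 1/10 s, in which the tool goes at most 50 mm and 8.59 degrees, less where a joint would pass 70% of its speed; a pose out of reach is approached as far as the arm can. A call with a gripper value outside its range is refused whole. The fingers move at their own pace and stop on an object; "grip_force" is the grip in N (left out, the last holds). Time passes only in rows, so rows that repeat a pose let the fingers close, or fill a call up. It gives the time, the measured TCP pose, the force, the opening and the grip force at its end, in the units of the state.
- r.sense(): the state, without advancing time (a new reading comes with each control period).
- vision.grab_frame(name): name is "side" or "top"; returns (picture, depth): 480x640x3 uint8, red, green, blue; 480x640 float32, mm along the optical axis (not along the pixel's ray), 0 where there is no reading.
- vision.calibration(name): a dict with "mtx" (3x3 intrinsics, pixels), "k1" (the pictures are not rectified: a ray, as slopes to the right and down, at radius r is drawn at 1 + k1 r^2 times it, then the intrinsics apply), "extrinsics" (4x4, takes a point from camera to world coordinates). Camera axes: x right, y down, z forward; pixel columns grow to the right and rows downward; lengths in mm; the calibration is good to about 2 mm. A picture is of the moment at which its call begins. calibration takes no time and is no camera call.
- r.sign_off(): hands the job in; it is judged then, once.
Trained networks look in the newest picture that a camera, given by its name, has taken for a name from the list of things; names that differ only in an ending like _2 or _b are one class to them, and where a whole thing is asked for, a point or a joint stands for the part that bears it (a point fixed in the world has none). Each returns a list of dicts, best first, with "conf" (0 to 1); they miss things now and then, are a little off and sometimes report something else, mostly with a low value. They report only what shows in the picture. A call takes as long as a camera call. They do not tell look-alikes from the thing itself.
- vision.cut_out(camera, thing): "region" (480x640 bool, what is visible of it) and "uv" ([column, row] in pixels, amid what is visible of it).
- vision.landmark_of(camera, thing): "uv" ([column, row] in pixels: a listed point, or the origin of a listed thing).
The state is a dict: "clock": time; "qpos": joint angles; "qvel": joint speeds; "joint_efforts": joint torques, N m; "eef_pos": TCP position; "tcp_rot": TCP orientation; "contact_force": force on the tool from outside, world axes, zero at the start; "wrist_torque": the same for the moment, N m; "opening": opening from 0.0 (shut) to 1.0 (fully open); "grasp_force": force on a finger pad.
Only numpy, scipy, OpenCV 4.12 (cv2) and the standard library are available. Lean on these libraries where they do the work, as an engineer would, in place of code of your own. Each camera call takes 0.05 s, during which the arm holds its last target. There are 200 camera calls.

### The job

Put the four retouching things back on the coaster trays that match them: the wax jar on the white one, the brown varnish bottle on the brown (terracotta) one, the brass weight on the yellow one, and the eraser lying lengthwise in the blue oblong one. Each must sit upright (the eraser flat on its broad side, as it lay), down on the floor of its tray inside the rim, and be let go; leave the clay pot and the beaker where they are.

Things in the scene. Friction and masses are not known exactly. Their poses are not given: they have to be found in the camera images.
- wax_jar: White jar of wax paste with a wide white cap, standing upright, loose: foot 52 mm in diameter, cap 59 mm in diameter from 34 to 46 mm above the foot, 46 mm high, about 75 g. Grip the cap. Origin at the centre of its underside, z up.
- varnish_bottle: Brown bottle with a black cap and a pale label, standing upright, loose: 48 mm in diameter, 108 mm high with its cap (straight body to about 65 mm), about 140 g. Origin at the centre of its underside, z up.
- brass_weight: Brass weight, pale yellow, standing upright, loose: round body 50 mm in diameter and about 37 mm high, above it a shoulder and a knob 20 mm in diameter to 59 mm; 0.45 to 0.7 kg. Origin at the centre of its underside, z up.
- eraser: Vinyl eraser, half blue sleeve, half white, lying flat, loose: 20 mm along its x, 42 mm along its y, 12 mm high, about 20 g. Origin at the centre of its underside, z up.
- wax_tray: Round coaster tray with a black rim and a white floor: outer diameter 84 mm, inner 76 mm, floor 3 mm above the bench, rim top 7 mm above the bench. Place of the wax jar. Fixed to the bench. Origin at the centre of its underside, z up.
- bottle_tray: Round coaster tray with a black rim and a terracotta brown floor: outer diameter 78 mm, inner 70 mm, floor 3 mm above the bench, rim top 7 mm above the bench. Place of the brown bottle. Fixed to the bench. Origin at the centre of its underside, z up.
- weight_tray: Round coaster tray with a black rim and a yellow floor: outer diameter 80 mm, inner 72 mm, floor 3 mm above the bench, rim top 7 mm above the bench. Place of the brass weight. Fixed to the bench. Origin at the centre of its underside, z up.
- eraser_tray: Oblong tray with a black rim and a blue floor: outside 48 mm along its x and 70 mm along its y, inside 40 x 62 mm, floor 3 mm above the bench, rim top 7 mm above the bench. Place of the eraser, which lies in it with its length along the tray's y, either way round. Fixed to the bench. Origin at the centre of its underside, z up.
- beaker: Bystander, to be left alone: small grey beaker with two white spatulas, 46 mm in diameter, 117 mm high with the spatulas, loose. Origin at the centre of its underside, z up.
- clay_pot: Bystander, to be left alone: beige clay pot, 68 mm in diameter, 92 mm high, loose. Origin at the centre of its underside, z up. A round fume hood (radius 0.14 m, centre about x = 0.71, y = -0.06) hangs behind it, brim 0.5 m above the bench: swing from side to side drawn in towards the robot, so that no wrist or forearm hits it.
There are look-alikes about, which are no part of the job. Leave any pink look-alike of the varnish_bottle alone. Leave any pink look-alike of the wax_jar alone.

How it is judged (in metres and radians):
At the end, for the whole second after the job is handed in: Wax jar, bottle, weight and eraser stand in the white, terracotta, yellow and blue tray: centres within 14 mm of the tray's, undersides less than 6 mm above the tray's underside, tilt under 0.12 rad, at rest, released; eraser lengthwise within 0.5 rad (horizontal distance between wax_jar and wax_tray below 0.014 m and z of wax_jar in the frame of wax_tray below 0.006 m and angle between each of wax_jar, varnish_bottle, brass_weight, eraser's own z axis and vertical below 0.12 rad and linear speed of each of wax_jar, varnish_bottle, brass_weight, eraser below 0.02 m/s and contact force between the fingers and wax_jar below 0.1 N and horizontal distance between varnish_bottle and bottle_tray below 0.014 m and z of varnish_bottle in the frame of bottle_tray below 0.006 m and contact force between the fingers and varnish_bottle below 0.1 N and horizontal distance between brass_weight and weight_tray below 0.014 m and z of brass_weight in the frame of weight_tray below 0.006 m and contact force between the fingers and brass_weight below 0.1 N and angle between the y axis of eraser and the y axis of eraser_tray, either way round below 0.5 rad and horizontal distance between eraser and eraser_tray below 0.014 m and z of eraser in the frame of eraser_tray below 0.006 m and contact force between the fingers and eraser below 0.1 N); the robot touches nothing.
It fails at once if the beaker is moved more than 25 mm or tipped (distance of beaker from where it was at the start of the episode above 0.025 m or angle between beaker's own z axis and vertical above 0.4 rad).
It fails at once if the clay pot is moved more than 25 mm or tipped (distance of clay_pot from where it was at the start of the episode above 0.025 m or angle between clay_pot's own z axis and vertical above 0.4 rad).
It also fails if it takes over 109 s, if anything falls off the work surface, if the arm or the gripper's body presses on something with over 40 N, if the wrist force passes 120 N, or if a joint passes its speed limit or range.

## Working session

There is one attempt and no reset: what is moved stays moved. The work goes in short steps, Python scripts to look and compute and a tool call to move; the robot and the scene stay as the last step left them, time stands still between calls to the robot, and variables do not carry over. Pictures are saved under pics/ and viewed, at most 14 in all, crops included, and the job is handed in when it is done.

Besides the shell and the picture viewer there is one more tool, called as a command line: name --argument value ..., lists and objects as JSON in quotes. play_rows: Moves the arm, as the interface text tells. Its arguments: {"type":"object","properties":{"steps":{"type":"array"},"grip_force":{"type":"number"}},"required":["steps"]}

```bash
mkdir -p pics
cat > h.py <<'E'
import numpy as np, cv2
from rig import r, vision
def rays(cam,uv):
    c=vision.calibration(cam);K=np.array(c["mtx"],float);k=c["k1"]
    p=np.array(uv,float).reshape(-1,2)
    x=cv2.undistortPoints(p.reshape(-1,1,2),K,np.array([k,0,0,0,0.])).reshape(-1,2)
    return np.c_[x,np.ones(len(x))],np.array(c["extrinsics"],float)
def atz(cam,uv,z):
    d,T=rays(cam,uv); d=d@T[:3,:3].T; o=T[:3,3]
    return o+d*((z-o[2])/d[:,2])[:,None]
def deproj(cam,depth,mask):
    v,u=np.nonzero(mask&(depth>0)); d,T=rays(cam,np.c_[u,v])
    return (d*depth[v,u][:,None])@T[:3,:3].T+T[:3,3]
E
cat > a.py <<'E'
from h import *
for cam in ["top","side"]:
    im,d=vision.grab_frame(cam); cv2.imwrite(f"pics/{cam}0.png",im[:,:,::-1]); np.savez(f"{cam}0.npz",im=im,d=d)
    print(cam,np.round(vision.calibration(cam)["extrinsics"],2).tolist())
    for t in ["wax_jar","varnish_bottle","brass_weight","eraser","wax_tray","bottle_tray","weight_tray","eraser_tray","beaker","clay_pot"]:
        for o in vision.cut_out(cam,t)[:3]:
            P=deproj(cam,d,o["region"])
            if len(P)==0: print(t,o["conf"],o["uv"],"nodepth");continue
            z=np.percentile(P[:,2],[5,50,95]);q=P[P[:,2]>z[2]-6] if z[2]>9 else P
            (c,s,a)=cv2.minAreaRect(q[:,:2].astype(np.float32))
            print(t,round(o["conf"],2),np.round(o["uv"]),"n",len(P),"z",np.round(z),"med",np.round(np.median(q,0)),"rect",np.round(c),np.round(s),round(a),"rgb",np.median(im[o["region"]],0))
print(r.sense())
E
python3 a.py
```

```text
top [[0.02, -0.99, 0.16, 343.37], [-1.0, -0.02, 0.02, 56.73], [-0.01, -0.16, -0.99, 1121.03], [0.0, 0.0, 0.0, 1.0]]
wax_jar 0.73 [187. 221.] n 459 z [ 8. 44. 48.] med [555. 409.  45.] rect [555. 409.] [56. 54.] 55 rgb [214. 144. 173.]
wax_jar 0.64 [230. 206.] n 456 z [19. 45. 48.] med [598. 294.  45.] rect [599. 295.] [55. 57.] 2 rgb [210. 210. 215.]
varnish_bottle 0.81 [448. 246.] n 481 z [ -1.  75. 108.] med [ 508. -242.  107.] rect [ 508. -241.] [23. 24.] 3 rgb [130.  78.  86.]
varnish_bottle 0.77 [466. 215.] n 443 z [ 10.  76. 107.] med [ 589. -292.  106.] rect [ 590. -291.] [22. 19.] 11 rgb [82. 65. 51.]
varnish_bottle 0.2 [231. 208.] n 443 z [13. 45. 48.] med [598. 293.  45.] rect [599. 293.] [54. 55.] 47 rgb [210. 210. 215.]
brass_weight 0.54 [276. 276.] n 355 z [ 3. 35. 57.] med [432. 172.  56.] rect [432. 172.] [19. 19.] 46 rgb [209. 208. 167.]
wax_tray 0.79 [224. 273.] n 846 z [-1.  3.  7.] med [440. 306.   3.] rect [440. 307.] [87. 79.] 66 rgb [210. 210. 215.]
wax_tray 0.64 [228. 208.] n 449 z [16. 45. 48.] med [598. 294.  45.] rect [599. 295.] [53. 58.] 18 rgb [210. 210. 
[... 2801 characters left out ...]
 72. 62.]
{'clock': 1.1, 'qpos': array([-1.14140378e+00,  3.52980213e-01,  1.63339376e+00, -1.97029077e-06,
        1.15519451e+00, -2.40594931e-03]), 'qvel': array([-0.00047948,  0.00078304,  0.00039888,  0.00031694, -0.00069077,
       -0.00065069]), 'joint_efforts': array([-8.75337209e-04, -6.05185676e+01, -3.42442489e+01, -1.27754870e-04,
        1.09975350e-03, -1.43132849e-05]), 'eef_pos': array([ 261.56543081, -567.64421036,  231.29600854]), 'tcp_rot': array([3.14156849e+00, 1.86072928e-06, 4.31799293e-01]), 'contact_force': array([-0.09700514, -0.58922368, -0.12108445]), 'wrist_torque': array([-0.00314726, -0.055992  , -0.02706215]), 'grasp_force': 0.0, 'opening': 0.9976346946795948}
```

View pics/top0.png

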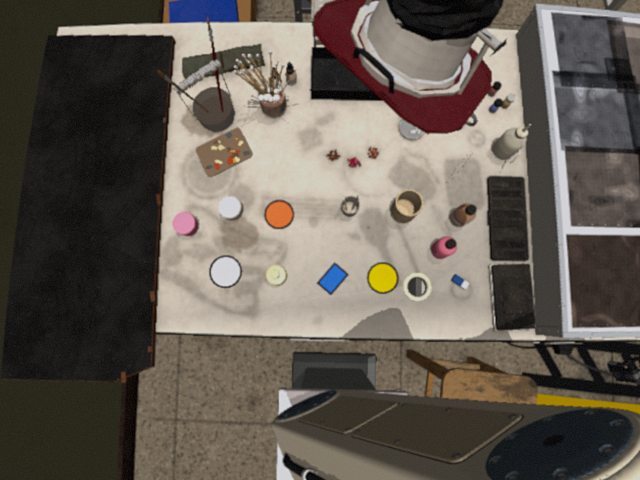

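View pics/side0.png

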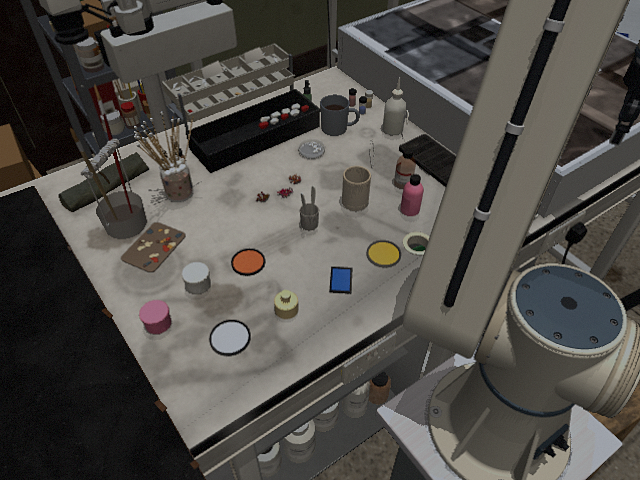

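Both views show the brown bottle (top 466,215), the pink bottle (445,247), the white jar (230,207) and pink jar (185,223), the weight (276,275) and four empty trays. The eraser is at about (460,282) in the top view, where the networks missed it, beside a ring-like lid at (417,287). I'll measure the eraser from depth and colour.

```bash
cat >> h.py <<'E'
def to(x,y,z,yaw):
    """delta from the present pose to a tool-down world pose, in tool axes (cm) and yaw"""
    from scipy.spatial.transform import Rotation as Ro
    s=r.sense(); R=Ro.from_euler("xyz",s["tcp_rot"]).as_matrix()
    d=R.T@(np.array([x,y,z])-s["eef_pos"])/10
    dy=-(yaw-s["tcp_rot"][2]); dy=(dy+np.pi)%(2*np.pi)-np.pi
    print("to",(x,y,z,yaw),"delta cm",np.round(d,2),"yaw",round(dy,3))
E
python3 - <<'E'
from h import *
f=np.load("top0.npz");im,d=f["im"],f["d"]
m=np.zeros((480,640),bool);m[270:296,446:476]=1
P=deproj("top",d,m);v,u=np.nonzero(m&(d>0));q=P[:,2]>6
c,s,a=cv2.minAreaRect(P[q,:2].astype(np.float32));print("eraser",q.sum(),c,s,a,np.percentile(P[q,2],[5,50,95]))
w,V=np.linalg.eigh(np.cov(P[q,:2].T));print("long axis deg",np.degrees(np.arctan2(V[1,1],V[0,1])),P[q].mean(0))
# tray axis by blue floor
h=cv2.cvtColor(im,cv2.COLOR_RGB2HSV);b=(h[...,0]>100)&(h[...,0]<125)&(h[...,1]>120);k=np.zeros_like(b);k[255:305,310:355]=1
P=deproj("top",d,b&k);w,V=np.linalg.eigh(np.cov(P[:,:2].T));print("tray",P.mean(0),np.degrees(np.arctan2(V[1,1],V[0,1])),cv2.minAreaRect(P[:,:2].astype(np.float32)))
for n,(r0,r1,c0,c1) in dict(box=(185,245,490,522),box2=(268,325,494,530),ring=(272,300,404,431)).items():
    m[:]=0;m[r0:r1,c0:c1]=1;P=deproj("top",d,m);P=P[P[:,2]>5];print(n,np.percentile(P,[2,98],axis=0).round())
to(590,-291,231,np.pi/2)
E
```

```text
eraser 134 (426.0593566894531, -292.0380554199219) (44.76118850708008, 20.435077667236328) 56.2205696105957 [ 7.04302125 10.90742818 14.69757547]
long axis deg 58.011494128562 [ 426.49006688 -290.69810971   10.86781456]
tray [428.09786778  31.6785883    2.6165013 ] 141.01808488091615 ((427.8478088378906, 31.88098907470703), (42.038387298583984, 64.01876831054688), 50.705780029296875)
box [[ 526. -458.    7.]
 [ 680. -375.   15.]]
box2 [[ 323. -465.   14.]
 [ 460. -376.   24.]]
ring [[ 380. -215.    5.]
 [ 445. -153.    7.]]
to (590, -291, 231, 1.5707963267948966) delta cm [ 4.141e+01 -1.138e+01  3.000e-02] yaw -1.139
```

play_rows --steps '[{"delta_pos": [4, -1.1, 0], "yaw": -0.14, "jaw": 100}, {"delta_pos": [9, -2.5, 0], "yaw": -0.28, "jaw": 100}, {"delta_pos": [14, -3.9, 0], "yaw": -0.42, "jaw": 100}, {"delta_pos": [19, -5.2, 0], "yaw": -0.57, "jaw": 100}, {"delta_pos": [24, -6.6, 0], "yaw": -0.71, "jaw": 100}, {"delta_pos": [29, -8, 0], "yaw": -0.85, "jaw": 100}, {"delta_pos": [34, -9.3, 0], "yaw": -0.99, "jaw": 100}, {"delta_pos": [38.5, -10.6, 0], "yaw": -1.139, "jaw": 100}]' --grip_force 40

```text
clock: 1.9
eef_pos: [562.4, -313.8, 231.5]
tcp_rot: [3.141, 0.0, 1.577]
contact_force: [0.5, -1.9, 0.4]
opening: 1.003
grasp_force: 0.0
```

```bash
python3 -c "
from h import *
to(589,-291,150,np.pi/2);to(589,-291,41,np.pi/2)"
```

```text
to (589, -291, 150, 1.5707963267948966) delta cm [2.27 2.67 8.15] yaw 0.006
to (589, -291, 41, 1.5707963267948966) delta cm [ 2.27  2.67 19.05] yaw 0.006
```

play_rows --steps '[{"delta_pos": [1.9, 2.2, 1], "yaw": 0, "jaw": 100}, {"delta_pos": [1.9, 2.2, 4], "yaw": 0, "jaw": 100}, {"delta_pos": [1.9, 2.2, 8], "yaw": 0, "jaw": 100}, {"delta_pos": [1.9, 2.2, 12], "yaw": 0, "jaw": 100}, {"delta_pos": [1.9, 2.2, 15], "yaw": 0, "jaw": 100}, {"delta_pos": [1.9, 2.2, 17.5], "yaw": 0, "jaw": 100}, {"delta_pos": [1.9, 2.2, 18.7], "yaw": 0, "jaw": 100}, {"delta_pos": [1.9, 2.2, 18.7], "yaw": 0, "jaw": 100}]'

```text
clock: 2.7
eef_pos: [581.9, -295.8, 42.7]
tcp_rot: [-3.139, -0.001, 1.571]
contact_force: [-0.2, 1.1, 0.8]
opening: 1.003
grasp_force: 0.0
```

play_rows --steps '[{"delta_pos": [0, 0, 0.2], "yaw": 0, "jaw": 50}, {"delta_pos": [0, 0, 0.2], "yaw": 0, "jaw": 40}, {"delta_pos": [0, 0, 0.2], "yaw": 0, "jaw": 30}, {"delta_pos": [0, 0, 0.2], "yaw": 0, "jaw": 30}, {"delta_pos": [0, 0, 0.2], "yaw": 0, "jaw": 30}, {"delta_pos": [0, 0, 0.2], "yaw": 0, "jaw": 30}, {"delta_pos": [0, 0, 0.2], "yaw": 0, "jaw": 30}, {"delta_pos": [0, 0, 0.2], "yaw": 0, "jaw": 30}]'

```text
clock: 3.5
eef_pos: [584.2, -297.0, 44.2]
tcp_rot: [3.139, 0.002, 1.571]
contact_force: [0.6, 0.2, 5.8]
opening: 0.564
grasp_force: 40.2
```

```bash
python3 -c "
from h import *
print(r.sense()['eef_pos'],r.sense()['opening'])
to(430,-291,200,np.pi/2);to(430,172,200,np.pi/2)"
```

```text
[ 584.23673872 -297.01057493   44.20117502] 0.5635181687564274
to (430, -291, 200, 1.5707963267948966) delta cm [  0.58 -15.38 -15.63] yaw -0.0
to (430, 172, 200, 1.5707963267948966) delta cm [ 46.88 -15.38 -15.7 ] yaw -0.0
```

play_rows --steps '[{"delta_pos": [0, 0, -1], "yaw": 0, "jaw": 30}, {"delta_pos": [0, 0, -3], "yaw": 0, "jaw": 30}, {"delta_pos": [0, -1, -6], "yaw": 0, "jaw": 30}, {"delta_pos": [0, -3, -9], "yaw": 0, "jaw": 30}, {"delta_pos": [0, -6, -12], "yaw": 0, "jaw": 30}, {"delta_pos": [0.5, -9, -14], "yaw": 0, "jaw": 30}, {"delta_pos": [1.5, -12, -15], "yaw": 0, "jaw": 30}, {"delta_pos": [4, -14.5, -15.6], "yaw": 0, "jaw": 30}]'

```text
clock: 4.3
eef_pos: [436.8, -257.2, 200.2]
tcp_rot: [3.14, 0.002, 1.569]
contact_force: [0.3, 0.9, -1.0]
opening: 0.563
grasp_force: 40.6
```

play_rows --steps '[{"delta_pos": [4, -0.5, 0], "yaw": 0, "jaw": 30}, {"delta_pos": [8, -0.5, 0], "yaw": 0, "jaw": 30}, {"delta_pos": [12, -0.5, 0], "yaw": 0, "jaw": 30}, {"delta_pos": [16, -0.5, 0], "yaw": 0, "jaw": 30}, {"delta_pos": [20, -0.5, 0], "yaw": 0, "jaw": 30}, {"delta_pos": [24, -0.5, 0], "yaw": 0, "jaw": 30}, {"delta_pos": [28, -0.5, 0], "yaw": 0, "jaw": 30}, {"delta_pos": [32, -0.5, 0], "yaw": 0, "jaw": 30}]'

```text
clock: 5.1
eef_pos: [432.5, 65.2, 199.2]
tcp_rot: [3.141, -0.0, 1.571]
contact_force: [-0.2, 0.3, -0.2]
opening: 0.557
grasp_force: 40.6
```

```bash
python3 -c "
from h import *
print(r.sense()['eef_pos'],r.sense()['opening'],r.sense()['grasp_force'])
to(591,167,200,np.pi/2);to(591,167,60,np.pi/2)"
```

```text
[432.4911281   65.17092526 199.15458806] 0.5572013418724902 40.600199431646615
to (591, 167, 200, 1.5707963267948966) delta cm [10.18 15.85 -0.07] yaw -0.0
to (591, 167, 60, 1.5707963267948966) delta cm [10.18 15.84 13.93] yaw -0.0
```

play_rows --steps '[{"delta_pos": [3, 2, 0], "yaw": 0, "jaw": 30}, {"delta_pos": [6, 5, 0], "yaw": 0, "jaw": 30}, {"delta_pos": [8, 8, 0], "yaw": 0, "jaw": 30}, {"delta_pos": [9.5, 11.5, 1], "yaw": 0, "jaw": 30}, {"delta_pos": [10.2, 14.5, 3], "yaw": 0, "jaw": 30}, {"delta_pos": [10.2, 15.8, 6], "yaw": 0, "jaw": 30}, {"delta_pos": [10.2, 15.8, 10], "yaw": 0, "jaw": 30}, {"delta_pos": [10.2, 15.8, 13], "yaw": 0, "jaw": 30}]'

```text
clock: 5.9
eef_pos: [590.6, 165.5, 66.9]
tcp_rot: [-3.141, 0.0, 1.571]
contact_force: [-0.8, 0.3, -1.8]
opening: 0.562
grasp_force: 40.6
```

```bash
cat > look.py <<'E'
from h import *
import sys
cam,n,x0,y0,x1,y1=sys.argv[1],sys.argv[2],*map(int,sys.argv[3:7])
im,d=vision.grab_frame(cam); cv2.imwrite(f"pics/{n}.png",cv2.resize(im[y0:y1,x0:x1,::-1],None,fx=4,fy=4,interpolation=cv2.INTER_CUBIC))
for t in sys.argv[7:]:
    for o in vision.cut_out(cam,t)[:2]:
        P=deproj(cam,d,o["region"]); 
        if len(P): print(t,round(o["conf"],2),np.round(o["uv"]),"z",np.percentile(P[:,2],[5,50,95]).round(),np.median(P,0).round(1))
    for o in vision.landmark_of(cam,t)[:2]: print("  lm",round(o["conf"],2),np.round(o["uv"]), "at z=3",atz(cam,o["uv"],3).round(1))
s=r.sense();print(s["clock"],s["eef_pos"].round(1),s["contact_force"].round(1))
E
python3 look.py side s1 200 170 330 290 varnish_bottle bottle_tray; python3 -c "
from h import *
to(591,167,48,np.pi/2)"
```

```text
varnish_bottle 0.65 [242. 246.] z [ 30.  77. 120.] [576.4 183.2  77.5]
  lm 0.8 [247. 252.] at z=3 [[616.3 160.9   3. ]]
bottle_tray 0.84 [248. 265.] z [2. 5. 9.] [579.9 182.7   5. ]
  lm 0.8 [248. 261.] at z=3 [[592.3 172.    3. ]]
6.15 [591.8 165.9  70.1] [ 0.8 -0.1 -0.6]
to (591, 167, 48, 1.5707963267948966) delta cm [ 0.11 -0.08  2.21] yaw -0.0
```

View pics/s1.png

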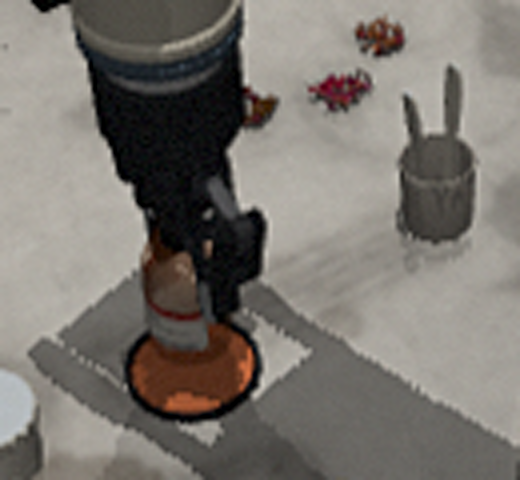

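The bottle's foot (crop 183,343) hangs over the terracotta tray (crop 193,367), about centred, so I'll lower it and let go.

play_rows --steps '[{"delta_pos": [0.2, -0.2, 0.6], "yaw": 0, "jaw": 30}, {"delta_pos": [0.2, -0.2, 1.2], "yaw": 0, "jaw": 30}, {"delta_pos": [0.2, -0.2, 1.8], "yaw": 0, "jaw": 30}, {"delta_pos": [0.2, -0.2, 2.2], "yaw": 0, "jaw": 30}, {"delta_pos": [0.2, -0.2, 2.25], "yaw": 0, "jaw": 30}, {"delta_pos": [0.2, -0.2, 2.25], "yaw": 0, "jaw": 30}, {"delta_pos": [0.2, -0.2, 2.25], "yaw": 0, "jaw": 30}, {"delta_pos": [0.2, -0.2, 2.25], "yaw": 0, "jaw": 30}]'

```text
clock: 6.95
eef_pos: [589.9, 167.8, 46.5]
tcp_rot: [3.14, -0.0, 1.571]
contact_force: [-0.1, 0.0, 5.2]
opening: 0.555
grasp_force: 39.4
```

play_rows --steps '[{"delta_pos": [0, 0, 0], "yaw": 0, "jaw": 65}, {"delta_pos": [0, 0, 0], "yaw": 0, "jaw": 80}, {"delta_pos": [0, 0, 0], "yaw": 0, "jaw": 100}, {"delta_pos": [0, 0, 0], "yaw": 0, "jaw": 100}, {"delta_pos": [0, 0, -1], "yaw": 0, "jaw": 100}, {"delta_pos": [0, 0, -3], "yaw": 0, "jaw": 100}, {"delta_pos": [0, 0, -7], "yaw": 0, "jaw": 100}, {"delta_pos": [0, 0, -11], "yaw": 0, "jaw": 100}]'

```text
clock: 7.75
eef_pos: [588.3, 167.5, 157.1]
tcp_rot: [-3.14, 0.0, 1.571]
contact_force: [1.6, 0.5, 0.8]
opening: 0.998
grasp_force: 0.0
```

```bash
python3 look.py side s2 200 170 330 290 varnish_bottle wax_jar; python3 -c "
from h import *
to(598,295,160,np.pi/2);to(598,295,21,np.pi/2)"
```

```text
varnish_bottle 0.77 [244. 246.] z [ 14.  69. 112.] [579.1 178.6  68.8]
varnish_bottle 0.46 [287. 305.] z [ 6. 36. 58.] [421.5 178.7  36.3]
  lm 0.67 [247. 258.] at z=3 [[599.7 170.5   3. ]]
wax_jar 0.66 [196. 277.] z [ 4. 45. 50.] [584.7 299.5  45.1]
wax_jar 0.55 [156. 316.] z [ 3. 44. 48.] [542.4 412.2  44.2]
  lm 0.94 [161. 322.] at z=3 [[552.1 405.    3. ]]
  lm 0.68 [198. 286.] at z=3 [[592.5 299.6   3. ]]
8.0 [588.7 167.6 156.1] [-0.4 -0.1 -0.9]
to (598, 295, 160, 1.5707963267948966) delta cm [12.74  0.93 -0.39] yaw 0.0
to (598, 295, 21, 1.5707963267948966) delta cm [12.74  0.93 13.51] yaw 0.0
```

View pics/s2.png

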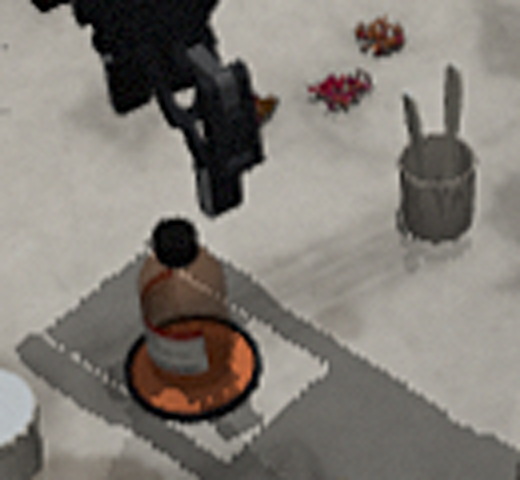

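The bottle stands upright in the terracotta tray, base near crop (180,365) against the tray centre (193,367). I'll check its offset once the hand is clear, and go to the wax jar.

play_rows --steps '[{"delta_pos": [2, 0, 0], "yaw": 0, "jaw": 100}, {"delta_pos": [5, 0.3, 0], "yaw": 0, "jaw": 100}, {"delta_pos": [9, 0.6, 0], "yaw": 0, "jaw": 100}, {"delta_pos": [12, 0.9, 1], "yaw": 0, "jaw": 100}, {"delta_pos": [12.8, 0.9, 3], "yaw": 0, "jaw": 100}, {"delta_pos": [12.8, 0.9, 5], "yaw": 0, "jaw": 100}, {"delta_pos": [12.8, 0.9, 6], "yaw": 0, "jaw": 100}, {"delta_pos": [12.8, 0.9, 6], "yaw": 0, "jaw": 100}]'

```text
clock: 8.8
eef_pos: [596.2, 294.7, 93.1]
tcp_rot: [-3.137, 0.002, 1.571]
contact_force: [-0.5, 0.6, -0.1]
opening: 1.0
grasp_force: 0.0
```

Run:
```python
from h import *
for cam in ["top","side"]:
    im,d=vision.grab_frame(cam)
    for t in ["varnish_bottle"]:
      for o in vision.cut_out(cam,t)[:3]:
        P=deproj(cam,d,o["region"]);z=np.percentile(P[:,2],95);q=P[P[:,2]>z-6]
        print(cam,t,round(o["conf"],2),np.round(o["uv"]),z.round(),np.median(q,0).round(1),cv2.minAreaRect(q[:,:2].astype(np.float32)))
to(598,295,21,np.pi/2)
```

```text
top varnish_bottle 0.88 [444. 243.] 108.0 [ 507.9 -241.2  106.9] ((507.77423095703125, -241.4097900390625), (22.91144371032715, 23.948755264282227), 42.95038604736328)
top varnish_bottle 0.71 [278. 209.] 112.0 [596.6 170.  110.1] ((597.2335205078125, 169.98748779296875), (22.483501434326172, 23.665353775024414), 60.4155387878418)
top varnish_bottle 0.4 [274. 273.] 58.0 [433.3 171.5  56.1] ((432.3415222167969, 171.7360382080078), (19.367856979370117, 18.804386138916016), 46.81118392944336)
side varnish_bottle 0.82 [245. 245.] 112.0 [592.2 173.5 111.8] ((593.2265625, 173.1109161376953), (21.89796257019043, 24.15483856201172), 62.36454391479492)
to (598, 295, 21, 1.5707963267948966) delta cm [-0.06 -0.06  7.57] yaw -0.0
```

play_rows --steps '[{"delta_pos": [0, -0.2, 2], "yaw": 0, "jaw": 100}, {"delta_pos": [0, -0.2, 4.5], "yaw": 0, "jaw": 100}, {"delta_pos": [0, -0.2, 6.5], "yaw": 0, "jaw": 100}, {"delta_pos": [0, -0.2, 7.4], "yaw": 0, "jaw": 100}, {"delta_pos": [0, -0.2, 7.4], "yaw": 0, "jaw": 100}, {"delta_pos": [0, -0.2, 7.4], "yaw": 0, "jaw": 80}, {"delta_pos": [0, -0.2, 7.4], "yaw": 0, "jaw": 60}, {"delta_pos": [0, -0.2, 7.4], "yaw": 0, "jaw": 50}]'

```text
clock: 9.8
eef_pos: [596.8, 296.1, 23.6]
tcp_rot: [3.14, -0.001, 1.571]
contact_force: [-0.9, -0.8, 5.3]
opening: 0.649
grasp_force: 41.9
```

play_rows --steps '[{"delta_pos": [0, 0, 0], "yaw": 0, "jaw": 45}, {"delta_pos": [0, 0, 0], "yaw": 0, "jaw": 45}, {"delta_pos": [0, 0, 0], "yaw": 0, "jaw": 45}, {"delta_pos": [0, 0, 0], "yaw": 0, "jaw": 45}, {"delta_pos": [0, 0, -1], "yaw": 0, "jaw": 45}, {"delta_pos": [0, 0, -3], "yaw": 0, "jaw": 45}, {"delta_pos": [0, 0, -5], "yaw": 0, "jaw": 45}, {"delta_pos": [0, 0, -6], "yaw": 0, "jaw": 45}]'

```text
clock: 10.6
eef_pos: [597.1, 296.2, 84.6]
tcp_rot: [3.139, -0.001, 1.571]
contact_force: [0.1, 0.3, -0.7]
opening: 0.651
grasp_force: 42.7
```

```bash
python3 -c "
from h import *
to(435,306,80,np.pi/2);to(435,306,40,np.pi/2)"
```

```text
to (435, 306, 80, 1.5707963267948966) delta cm [  0.98 -16.21   0.42] yaw 0.0
to (435, 306, 40, 1.5707963267948966) delta cm [  0.97 -16.22   4.42] yaw 0.0
```

play_rows --steps '[{"delta_pos": [0.2, -2, 0], "yaw": 0, "jaw": 45}, {"delta_pos": [0.4, -5, 0], "yaw": 0, "jaw": 45}, {"delta_pos": [0.6, -8, 0], "yaw": 0, "jaw": 45}, {"delta_pos": [0.8, -11, 0], "yaw": 0, "jaw": 45}, {"delta_pos": [1, -14, 0.5], "yaw": 0, "jaw": 45}, {"delta_pos": [1, -15.7, 1.5], "yaw": 0, "jaw": 45}, {"delta_pos": [1, -16.2, 2.5], "yaw": 0, "jaw": 45}, {"delta_pos": [1, -16.2, 3], "yaw": 0, "jaw": 45}]'

```text
clock: 11.4
eef_pos: [433.5, 305.6, 51.3]
tcp_rot: [-3.141, 0.0, 1.572]
contact_force: [0.2, 0.2, -0.3]
opening: 0.655
grasp_force: 42.7
```

```bash
python3 look.py side s3 160 250 310 390 wax_jar wax_tray; python3 -c "
from h import *
to(435,306,26,np.pi/2)"
```

```text
wax_jar 0.91 [157. 316.] z [ 9. 44. 48.] [541.2 413.1  44.3]
wax_jar 0.72 [224. 331.] z [32. 71. 76.] [420.7 322.3  71. ]
  lm 0.78 [160. 325.] at z=3 [[547.6 409.7   3. ]]
  lm 0.74 [231. 332.] at z=3 [[446.  298.7   3. ]]
wax_tray 0.7 [231. 346.] z [0. 4. 9.] [419.  320.3   4. ]
  lm 0.98 [231. 340.] at z=3 [[429.7 308.5   3. ]]
11.65 [435.1 305.8  52. ] [-0.5 -0.4 -0.8]
to (435, 306, 26, 1.5707963267948966) delta cm [ 0.01 -0.01  2.6 ] yaw -0.001
```

View pics/s3.png

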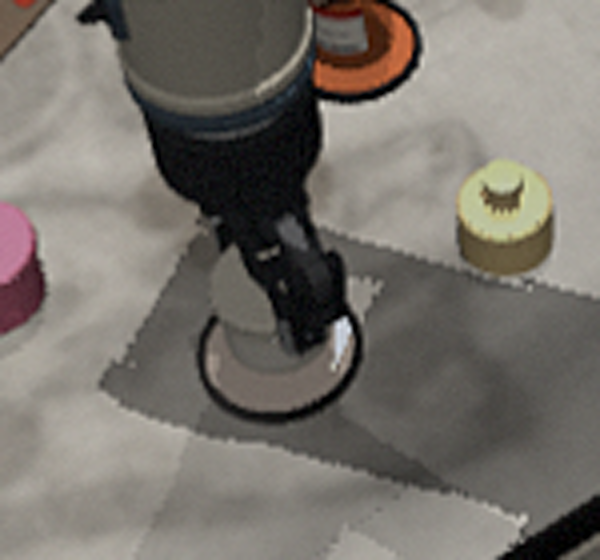

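The jar hangs upright (crop 250,300) about centred over the white tray (crop 280,365).

play_rows --steps '[{"delta_pos": [0.1, -0.1, 0.7], "yaw": 0, "jaw": 45}, {"delta_pos": [0.1, -0.1, 1.4], "yaw": 0, "jaw": 45}, {"delta_pos": [0.1, -0.1, 2], "yaw": 0, "jaw": 45}, {"delta_pos": [0.1, -0.1, 2.4], "yaw": 0, "jaw": 45}, {"delta_pos": [0.1, -0.1, 2.55], "yaw": 0, "jaw": 45}, {"delta_pos": [0.1, -0.1, 2.55], "yaw": 0, "jaw": 45}, {"delta_pos": [0.1, -0.1, 2.55], "yaw": 0, "jaw": 45}, {"delta_pos": [0.1, -0.1, 2.55], "yaw": 0, "jaw": 45}]'

```text
clock: 12.45
eef_pos: [432.6, 306.5, 26.6]
tcp_rot: [-3.141, 0.0, 1.571]
contact_force: [-3.1, -0.8, 8.8]
opening: 0.656
grasp_force: 43.4
```

play_rows --steps '[{"delta_pos": [0, 0, 0], "yaw": 0, "jaw": 72}, {"delta_pos": [0, 0, 0], "yaw": 0, "jaw": 85}, {"delta_pos": [0, 0, 0], "yaw": 0, "jaw": 100}, {"delta_pos": [0, 0, 0], "yaw": 0, "jaw": 100}, {"delta_pos": [0, 0, -1], "yaw": 0, "jaw": 100}, {"delta_pos": [0, 0, -3], "yaw": 0, "jaw": 100}, {"delta_pos": [0, 0, -6], "yaw": 0, "jaw": 100}, {"delta_pos": [0, 0, -9], "yaw": 0, "jaw": 100}]'

```text
clock: 13.25
eef_pos: [432.6, 306.4, 117.6]
tcp_rot: [-3.141, 0.0, 1.571]
contact_force: [0.6, 0.7, -0.6]
opening: 0.998
grasp_force: 0.0
```

```bash
python3 -c "
from h import *
to(430,172,115,np.pi/2);to(430,172,25,np.pi/2)"
```

```text
to (430, 172, 115, 1.5707963267948966) delta cm [-13.44  -0.26   0.27] yaw 0.0
to (430, 172, 25, 1.5707963267948966) delta cm [-13.44  -0.26   9.27] yaw 0.0
```

play_rows --steps '[{"delta_pos": [-3, 0, 0], "yaw": 0, "jaw": 100}, {"delta_pos": [-7, 0, 0], "yaw": 0, "jaw": 100}, {"delta_pos": [-11, -0.1, 0], "yaw": 0, "jaw": 100}, {"delta_pos": [-13.4, -0.2, 1], "yaw": 0, "jaw": 100}, {"delta_pos": [-13.4, -0.2, 3], "yaw": 0, "jaw": 100}, {"delta_pos": [-13.4, -0.2, 5], "yaw": 0, "jaw": 100}, {"delta_pos": [-13.4, -0.2, 5], "yaw": 0, "jaw": 100}, {"delta_pos": [-13.4, -0.2, 5], "yaw": 0, "jaw": 100}]'

```text
clock: 14.05
eef_pos: [430.9, 172.7, 66.8]
tcp_rot: [-3.141, 0.0, 1.571]
contact_force: [0.1, 0.4, -0.4]
opening: 0.995
grasp_force: 0.0
```

Run:
```python
from h import *
im,d=vision.grab_frame("top")
for t in ["wax_jar","wax_tray"]:
  for o in vision.cut_out("top",t)[:3]:
    P=deproj("top",d,o["region"]);z=np.percentile(P[:,2],95);q=P[P[:,2]>z-6]
    print(t,round(o["conf"],2),z.round(),np.median(q,0).round(1),cv2.minAreaRect(q[:,:2].astype(np.float32)))
to(430,172,7,np.pi/2)
```

```text
wax_jar 0.82 48.0 [555.  408.6  45.4] ((554.9283447265625, 407.8694152832031), (54.023597717285156, 53.2658805847168), 49.47834777832031)
to (430, 172, 7, 1.5707963267948966) delta cm [-0.11 -0.17  6.03] yaw 0.0
```

play_rows --steps '[{"delta_pos": [-0.1, -0.1, 2], "yaw": 0, "jaw": 100}, {"delta_pos": [-0.1, -0.1, 4], "yaw": 0, "jaw": 100}, {"delta_pos": [-0.1, -0.1, 5.5], "yaw": 0, "jaw": 100}, {"delta_pos": [-0.1, -0.1, 6], "yaw": 0, "jaw": 100}, {"delta_pos": [-0.1, -0.1, 6], "yaw": 0, "jaw": 80}, {"delta_pos": [-0.1, -0.1, 6], "yaw": 0, "jaw": 60}, {"delta_pos": [-0.1, -0.1, 6], "yaw": 0, "jaw": 40}, {"delta_pos": [-0.1, -0.1, 6], "yaw": 0, "jaw": 35}]' --grip_force 90

```text
clock: 15.0
eef_pos: [430.8, 172.0, 7.7]
tcp_rot: [3.14, -0.001, 1.571]
contact_force: [-2.5, -0.4, 11.9]
opening: 0.555
grasp_force: 90.5
```

play_rows --steps '[{"delta_pos": [0, 0, 0], "yaw": 0, "jaw": 35}, {"delta_pos": [0, 0, 0], "yaw": 0, "jaw": 35}, {"delta_pos": [0, 0, 0], "yaw": 0, "jaw": 35}, {"delta_pos": [0, 0, 0], "yaw": 0, "jaw": 35}, {"delta_pos": [0, 0, -1], "yaw": 0, "jaw": 35}, {"delta_pos": [0, 0, -3], "yaw": 0, "jaw": 35}, {"delta_pos": [0, 0, -5], "yaw": 0, "jaw": 35}, {"delta_pos": [0, 0, -6], "yaw": 0, "jaw": 35}]'

```text
clock: 15.8
eef_pos: [430.4, 171.9, 68.2]
tcp_rot: [3.14, -0.001, 1.571]
contact_force: [-0.3, -0.8, -4.6]
opening: 0.551
grasp_force: 94.1
```

```bash
python3 -c "
from h import *
to(429,-93,80,np.pi/2);to(429,-93,30,np.pi/2)"
```

```text
to (429, -93, 80, 1.5707963267948966) delta cm [-26.49  -0.14  -1.2 ] yaw 0.0
to (429, -93, 30, 1.5707963267948966) delta cm [-26.49  -0.15   3.8 ] yaw 0.0
```

play_rows --steps '[{"delta_pos": [-2, 0, -0.5], "yaw": 0, "jaw": 35}, {"delta_pos": [-5, 0, -1], "yaw": 0, "jaw": 35}, {"delta_pos": [-9, 0, -1], "yaw": 0, "jaw": 35}, {"delta_pos": [-13, 0, -1], "yaw": 0, "jaw": 35}, {"delta_pos": [-17, -0.1, -1], "yaw": 0, "jaw": 35}, {"delta_pos": [-21, -0.1, -1], "yaw": 0, "jaw": 35}, {"delta_pos": [-24.5, -0.1, -1], "yaw": 0, "jaw": 35}, {"delta_pos": [-26.5, -0.1, 0], "yaw": 0, "jaw": 35}]'

```text
clock: 16.6
eef_pos: [429.5, -95.8, 67.2]
tcp_rot: [3.139, 0.001, 1.569]
contact_force: [-0.0, -0.3, -5.2]
opening: 0.548
grasp_force: 94.0
```

play_rows --steps '[{"delta_pos": [0, 0, 1], "yaw": 0, "jaw": 35}, {"delta_pos": [0, 0, 2.5], "yaw": 0, "jaw": 35}, {"delta_pos": [0, 0, 3.5], "yaw": 0, "jaw": 35}, {"delta_pos": [0, 0, 3.5], "yaw": 0, "jaw": 35}, {"delta_pos": [0, 0, 3.5], "yaw": 0, "jaw": 35}, {"delta_pos": [0, 0, 3.5], "yaw": 0, "jaw": 35}, {"delta_pos": [0, 0, 3.5], "yaw": 0, "jaw": 35}, {"delta_pos": [0, 0, 3.5], "yaw": 0, "jaw": 35}]'

```text
clock: 17.4
eef_pos: [429.2, -93.3, 31.7]
tcp_rot: [3.141, 0.0, 1.571]
contact_force: [0.8, -0.4, -4.6]
opening: 0.552
grasp_force: 93.9
```

```bash
python3 look.py side s4 310 170 450 300 brass_weight weight_tray; python3 -c "
from h import *
to(429,-93,11,np.pi/2)"
```

```text
lm 0.73 [385. 249.] at z=3 [[ 441.1 -106.8    3. ]]
  lm 0.3 [229. 338.] at z=3 [[437.2 307.3   3. ]]
weight_tray 0.71 [379. 258.] z [ 2.  5. 10.] [420.2 -77.4   5.4]
  lm 0.85 [382. 253.] at z=3 [[433.7 -93.4   3. ]]
17.65 [428.9 -93.4  31.4] [-0.5  0.1 -4.9]
to (429, -93, 11, 1.5707963267948966) delta cm [0.04 0.01 2.04] yaw -0.0
```

View pics/s4.png

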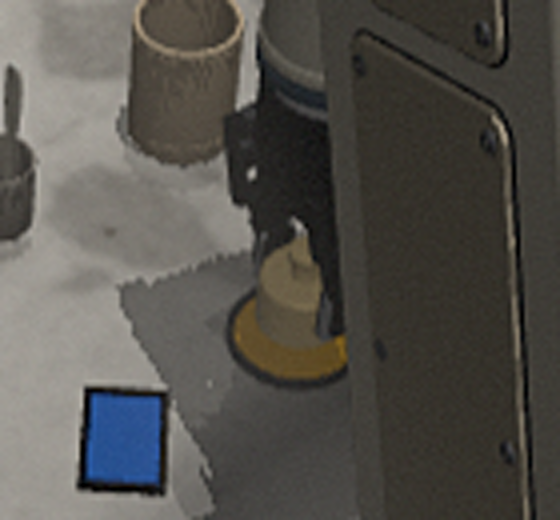

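The weight hangs upright over the yellow tray (crop 290,330), within about 5 mm of its centre.

play_rows --steps '[{"delta_pos": [0, 0.2, 0.7], "yaw": 0, "jaw": 35}, {"delta_pos": [0, 0.2, 1.3], "yaw": 0, "jaw": 35}, {"delta_pos": [0, 0.2, 1.8], "yaw": 0, "jaw": 35}, {"delta_pos": [0, 0.2, 2.05], "yaw": 0, "jaw": 35}, {"delta_pos": [0, 0.2, 2.1], "yaw": 0, "jaw": 35}, {"delta_pos": [0, 0.2, 2.1], "yaw": 0, "jaw": 35}, {"delta_pos": [0, 0.2, 2.1], "yaw": 0, "jaw": 35}, {"delta_pos": [0, 0.2, 2.1], "yaw": 0, "jaw": 35}]'

```text
clock: 18.45
eef_pos: [430.5, -93.2, 10.7]
tcp_rot: [-3.141, -0.0, 1.571]
contact_force: [-4.6, 0.5, 13.9]
opening: 0.549
grasp_force: 96.2
```

play_rows --steps '[{"delta_pos": [0, 0, 0], "yaw": 0, "jaw": 65}, {"delta_pos": [0, 0, 0], "yaw": 0, "jaw": 80}, {"delta_pos": [0, 0, 0], "yaw": 0, "jaw": 100}, {"delta_pos": [0, 0, 0], "yaw": 0, "jaw": 100}, {"delta_pos": [0, 0, -1], "yaw": 0, "jaw": 100}, {"delta_pos": [0, 0, -3], "yaw": 0, "jaw": 100}, {"delta_pos": [0, 0, -6], "yaw": 0, "jaw": 100}, {"delta_pos": [0, 0, -9], "yaw": 0, "jaw": 100}]'

```text
clock: 19.25
eef_pos: [430.5, -93.3, 101.6]
tcp_rot: [-3.141, -0.0, 1.571]
contact_force: [0.8, -0.8, -0.0]
opening: 1.001
grasp_force: 0.0
```

```bash
python3 -c "
from h import *
to(424,-291,100,0.995);to(424,-291,7,.995)"
```

```text
to (424, -291, 100, 0.995) delta cm [-19.77  -0.65   0.16] yaw 0.576
to (424, -291, 7, 0.995) delta cm [-19.78  -0.64   9.46] yaw 0.576
```

play_rows --steps '[{"delta_pos": [-2, 0, 0], "yaw": 0.08, "jaw": 70}, {"delta_pos": [-5, -0.1, 0], "yaw": 0.16, "jaw": 70}, {"delta_pos": [-9, -0.2, 0], "yaw": 0.26, "jaw": 70}, {"delta_pos": [-13, -0.4, 0], "yaw": 0.38, "jaw": 70}, {"delta_pos": [-17, -0.5, 0], "yaw": 0.5, "jaw": 70}, {"delta_pos": [-19.8, -0.6, 1], "yaw": 0.576, "jaw": 70}, {"delta_pos": [-19.8, -0.6, 2.5], "yaw": 0.576, "jaw": 70}, {"delta_pos": [-19.8, -0.6, 2.5], "yaw": 0.576, "jaw": 70}]' --grip_force 30

```text
clock: 20.05
eef_pos: [423.7, -291.5, 74.4]
tcp_rot: [-3.139, -0.0, 0.993]
contact_force: [-0.1, 0.7, 0.2]
opening: 0.702
grasp_force: 0.0
```

```bash
python3 -c "
from h import *
s=r.sense();print(s['eef_pos'],s['opening'],s['qpos'].round(2))
to(424,-291,6,.995)
im,d=vision.grab_frame('top');cv2.imwrite('pics/t5.png',cv2.resize(im[180:340,180:500,::-1],None,fx=2.5,fy=2.5,interpolation=cv2.INTER_CUBIC))"
```

```text
[ 423.67393817 -291.48085463   74.43670678] 0.7015297384283004 [-0.61  0.4   1.99  0.    0.76 -0.03]
to (424, -291, 6, 0.995) delta cm [0.06 0.02 6.84] yaw -0.002
```

View pics/t5.png

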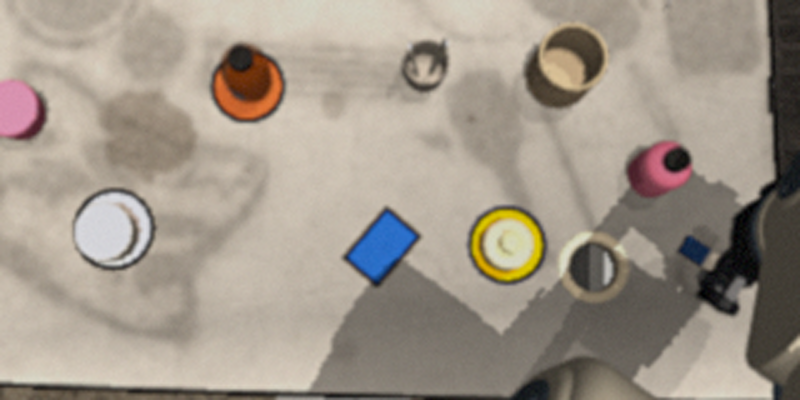

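Jar, bottle and weight all sit in their trays (crop 113,228; 243,75; 507,242). The fingers stand above the eraser (crop 695,250).

play_rows --steps '[{"delta_pos": [0.1, 0, 2], "yaw": 0, "jaw": 70}, {"delta_pos": [0.1, 0, 4], "yaw": 0, "jaw": 70}, {"delta_pos": [0.1, 0, 6], "yaw": 0, "jaw": 70}, {"delta_pos": [0.1, 0, 7], "yaw": 0, "jaw": 70}, {"delta_pos": [0.1, 0, 7], "yaw": 0, "jaw": 50}, {"delta_pos": [0.1, 0, 7], "yaw": 0, "jaw": 30}, {"delta_pos": [0.1, 0, 7], "yaw": 0, "jaw": 10}, {"delta_pos": [0.1, 0, 7], "yaw": 0, "jaw": 10}]'

```text
clock: 20.9
eef_pos: [426.1, -290.8, 6.4]
tcp_rot: [3.14, -0.0, 0.995]
contact_force: [0.2, 1.7, 7.6]
opening: 0.21
grasp_force: 30.3
```

play_rows --steps '[{"delta_pos": [0, 0, 0], "yaw": 0, "jaw": 10}, {"delta_pos": [0, 0, 0], "yaw": 0, "jaw": 10}, {"delta_pos": [0, 0, 0], "yaw": 0, "jaw": 10}, {"delta_pos": [0, 0, 0], "yaw": 0, "jaw": 10}, {"delta_pos": [0, 0, 0], "yaw": 0, "jaw": 10}, {"delta_pos": [0, 0, 0], "yaw": 0, "jaw": 10}, {"delta_pos": [0, 0, 0], "yaw": 0, "jaw": 10}, {"delta_pos": [0, 0, 0], "yaw": 0, "jaw": 10}]'

```text
clock: 21.7
eef_pos: [426.1, -290.8, 6.4]
tcp_rot: [3.14, -0.0, 0.995]
contact_force: [-0.2, 2.1, 7.1]
opening: 0.208
grasp_force: 30.4
```

play_rows --steps '[{"delta_pos": [0, 0, -1], "yaw": 0, "jaw": 10}, {"delta_pos": [0, 0, -3], "yaw": 0, "jaw": 10}, {"delta_pos": [0, 0, -6], "yaw": 0, "jaw": 10}, {"delta_pos": [0, 0, -9], "yaw": 0, "jaw": 10}, {"delta_pos": [0, 0, -10], "yaw": 0, "jaw": 10}, {"delta_pos": [0, 0, -10], "yaw": 0, "jaw": 10}, {"delta_pos": [0, 0, -10], "yaw": 0, "jaw": 10}, {"delta_pos": [0, 0, -10], "yaw": 0, "jaw": 10}]'

```text
clock: 22.5
eef_pos: [424.7, -290.0, 104.1]
tcp_rot: [-3.14, -0.0, 0.995]
contact_force: [1.0, -0.3, 0.0]
opening: 0.207
grasp_force: 29.6
```

```bash
python3 -c "
from h import *
to(424,33,105,np.radians(141));to(424,33,30,np.radians(141))"
```

```text
to (424, 33, 105, np.float64(2.4609142453120048)) delta cm [ 27.05 -17.65  -0.05] yaw -1.466
to (424, 33, 30, np.float64(2.4609142453120048)) delta cm [ 27.05 -17.63   7.45] yaw -1.466
```

play_rows --steps '[{"delta_pos": [2.5, -1.6, 0], "yaw": -0.1, "jaw": 10}, {"delta_pos": [6, -3.9, 0], "yaw": -0.2, "jaw": 10}, {"delta_pos": [9.5, -6.2, 0], "yaw": -0.32, "jaw": 10}, {"delta_pos": [13, -8.5, 0], "yaw": -0.44, "jaw": 10}, {"delta_pos": [16.5, -10.8, 0], "yaw": -0.56, "jaw": 10}, {"delta_pos": [20, -13, 0], "yaw": -0.68, "jaw": 10}, {"delta_pos": [23.5, -15.3, 0], "yaw": -0.8, "jaw": 10}, {"delta_pos": [26, -16.9, 0], "yaw": -0.9, "jaw": 10}]'

```text
clock: 23.3
eef_pos: [424.2, 21.6, 104.3]
tcp_rot: [-3.14, -0.001, 1.9]
contact_force: [0.6, 0.3, -0.4]
opening: 0.208
grasp_force: 29.6
```

```bash
python3 -c "
from h import *
to(424.5,33,60,np.radians(141))"
```

```text
to (424.5, 33, 60, np.float64(2.4609142453120048)) delta cm [1.06 0.41 4.43] yaw -0.561
```

play_rows --steps '[{"delta_pos": [0.6, 0.2, 1], "yaw": -0.12, "jaw": 10}, {"delta_pos": [1, 0.4, 2.5], "yaw": -0.25, "jaw": 10}, {"delta_pos": [1, 0.4, 4], "yaw": -0.38, "jaw": 10}, {"delta_pos": [1, 0.4, 5.5], "yaw": -0.5, "jaw": 10}, {"delta_pos": [1, 0.4, 6.5], "yaw": -0.56, "jaw": 10}, {"delta_pos": [1, 0.4, 7], "yaw": -0.56, "jaw": 10}, {"delta_pos": [1, 0.4, 7], "yaw": -0.56, "jaw": 10}, {"delta_pos": [1, 0.4, 7], "yaw": -0.56, "jaw": 10}]'

```text
clock: 24.1
eef_pos: [425.8, 30.3, 35.2]
tcp_rot: [-3.141, -0.0, 2.453]
contact_force: [0.2, 0.5, -0.8]
opening: 0.207
grasp_force: 29.6
```

```bash
python3 look.py side s6 280 200 420 330 eraser eraser_tray; python3 -c "
from h import *
to(424.5,33,10,np.radians(141))"
```

```text
eraser 0.42 [345. 273.] z [36. 42. 46.] [421.6  32.8  42.5]
  lm 0.75 [382. 256.] at z=3 [[427.  -86.4   3. ]]
  lm 0.46 [345. 274.] at z=3 [[434.6  14.2   3. ]]
eraser_tray 0.81 [340. 281.] z [ 1.  5. 11.] [417.1  40.4   5. ]
  lm 0.68 [342. 278.] at z=3 [[428.9  26.9   3. ]]
24.35 [426.3  30.3  35.7] [-0.2  0.2 -0.3]
to (424.5, 33, 10, np.float64(2.4609142453120048)) delta cm [0.31 0.09 2.57] yaw -0.007
```

View pics/s6.png

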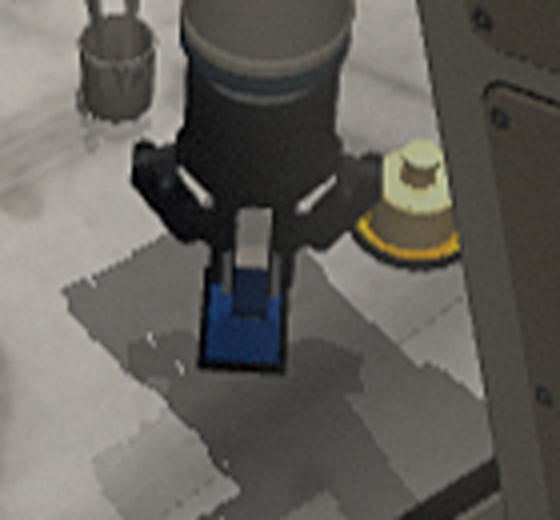

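The eraser hangs flat and lengthwise over the blue tray (crop 250,270), about 3 mm short in x.

play_rows --steps '[{"delta_pos": [-0.1, 0.2, 0.6], "yaw": 0, "jaw": 10}, {"delta_pos": [-0.1, 0.2, 1.3], "yaw": 0, "jaw": 10}, {"delta_pos": [-0.1, 0.2, 1.9], "yaw": 0, "jaw": 10}, {"delta_pos": [-0.1, 0.2, 2.4], "yaw": 0, "jaw": 10}, {"delta_pos": [-0.1, 0.2, 2.6], "yaw": 0, "jaw": 10}, {"delta_pos": [-0.1, 0.2, 2.65], "yaw": 0, "jaw": 10}, {"delta_pos": [-0.1, 0.2, 2.65], "yaw": 0, "jaw": 10}, {"delta_pos": [-0.1, 0.2, 2.65], "yaw": 0, "jaw": 10}]'

```text
clock: 25.15
eef_pos: [427.5, 31.3, 9.3]
tcp_rot: [-3.141, -0.001, 2.455]
contact_force: [-4.8, 0.4, 19.3]
opening: 0.207
grasp_force: 31.6
```

play_rows --steps '[{"delta_pos": [0, 0, 0], "yaw": 0, "jaw": 30}, {"delta_pos": [0, 0, 0], "yaw": 0, "jaw": 40}, {"delta_pos": [0, 0, 0], "yaw": 0, "jaw": 50}, {"delta_pos": [0, 0, 0], "yaw": 0, "jaw": 50}, {"delta_pos": [0, 0, -1], "yaw": 0, "jaw": 50}, {"delta_pos": [0, 0, -3], "yaw": 0, "jaw": 50}, {"delta_pos": [0, 0, -7], "yaw": 0, "jaw": 50}, {"delta_pos": [0, 0, -11], "yaw": 0, "jaw": 50}]'

```text
clock: 25.95
eef_pos: [427.2, 31.2, 120.2]
tcp_rot: [-3.141, -0.001, 2.455]
contact_force: [1.4, -0.5, -0.7]
opening: 0.499
grasp_force: 0.0
```

play_rows --steps '[{"delta_pos": [0, -3, -2], "yaw": 0, "jaw": 50}, {"delta_pos": [5, -5, -5], "yaw": 0, "jaw": 50}, {"delta_pos": [5, -8, -7], "yaw": 0, "jaw": 50}, {"delta_pos": [5, -11, -8], "yaw": 0, "jaw": 50}, {"delta_pos": [5, -14, -8], "yaw": 0, "jaw": 50}, {"delta_pos": [5, -14, -8], "yaw": 0, "jaw": 50}, {"delta_pos": [5, -14, -8], "yaw": 0, "jaw": 50}, {"delta_pos": [5, -14, -8], "yaw": 0, "jaw": 50}]'

```text
clock: 26.75
eef_pos: [301.1, -45.0, 199.1]
tcp_rot: [3.141, 0.0, 2.455]
contact_force: [-0.1, -0.2, 0.3]
opening: 0.502
grasp_force: 0.0
```

Run:
```python
from h import *
f=np.load("top0.npz")
im,d=vision.grab_frame("top");cv2.imwrite('pics/t7.png',cv2.resize(im[180:340,180:500,::-1],None,fx=2.5,fy=2.5,interpolation=cv2.INTER_CUBIC))
im2,d2=vision.grab_frame("side");cv2.imwrite('pics/s7.png',im2[:,:,::-1])
for cam,D in (("top",d),("side",d2)):
  A=deproj(cam,D,np.ones(D.shape,bool))
  for n,(x,y,rad,zl,zh) in dict(wax=(438,307,36,43,55),bottle=(592,173,36,102,116),weight=(432,-94,36,54,66),eraser=(427,33,30,11,22),pot=(606,-147,45,85,96)).items():
    q=A[(np.hypot(A[:,0]-x,A[:,1]-y)<rad)&(A[:,2]>zl)&(A[:,2]<zh)]
    if len(q)>5: print(cam,n,len(q),q.mean(0).round(1),[np.round(v,1) for v in cv2.minAreaRect(q[:,:2].astype(np.float32))])
print(r.sense()["eef_pos"],r.sense()["contact_force"])
```

```text
top wax 445 [433.4 305.5  48. ] [array([433.6, 306. ]), array([57.7, 57.3]), np.float64(74.3)]
top bottle 89 [596.5 170.3 109.7] [array([596.8, 170.5]), array([22.8, 23.2]), np.float64(23.2)]
top weight 64 [431.5 -91.1  58.7] [array([432.1, -91.3]), array([19.5, 19.9]), np.float64(0.3)]
top eraser 121 [429.   32.   14.7] [array([429.4,  31.9]), array([19.2, 41.9]), np.float64(50.4)]
top pot 168 [ 607.  -146.2   90. ] [array([ 607.4, -146.9]), array([64.5, 66.6]), np.float64(28.9)]
side wax 595 [429.3 307.8  48.5] [array([431.1, 307.4]), array([57.1, 56.3]), np.float64(1.4)]
side bottle 105 [592.6 173.1 110.1] [array([594.1, 172.3]), array([23.4, 24.7]), np.float64(68.5)]
side weight 66 [428.3 -90.2  60.7] [array([430.4, -91.7]), array([19. , 23.5]), np.float64(56.6)]
side eraser 144 [425.5  32.   16.2] [array([426.2,  30.6]), array([38.3, 42.8]), np.float64(13.4)]
side pot 219 [ 605.9 -146.1   90.7] [array([ 606.1, -146. ]), array([65.2, 70.9]), np.float64(89.2)]
[301.02086511 -44.85699805 198.79329232] [-0.66565218 -0.67309492  0.3021956 ]
```

View pics/t7.png

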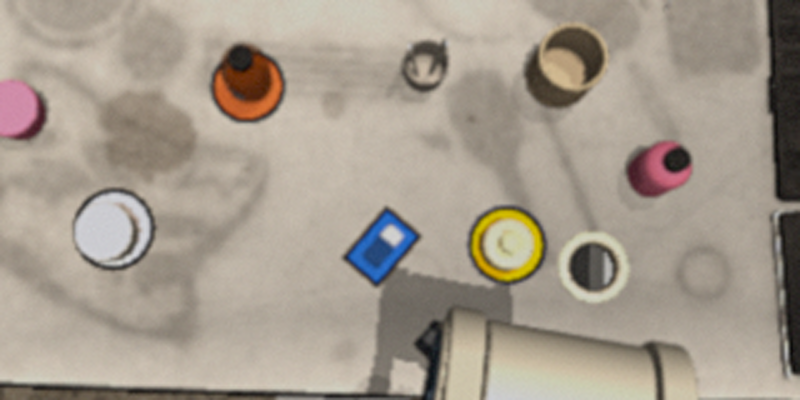

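View pics/s7.png

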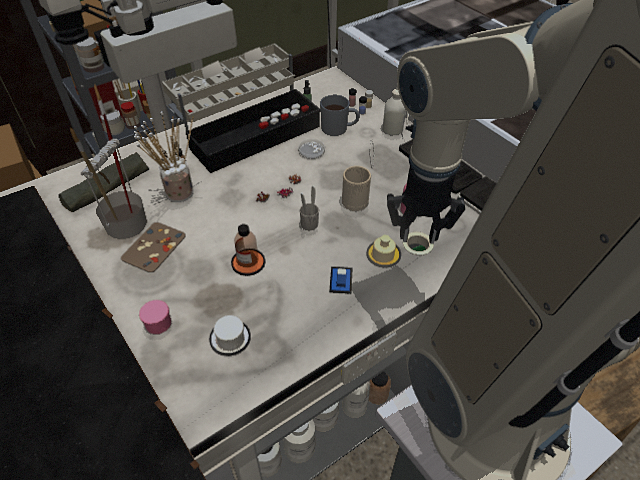

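All four things sit in their trays: jar, bottle, weight and eraser at side-view pixels (230,333), (247,250), (383,250) and (341,278). Offsets are at most about 6.5 mm, and their heights match the tray floors. The hand is clear, so I'm handing in.

```bash
python3 -c "
from rig import r
print(r.sign_off())"
```

```text
the job is handed in; nothing more can be done
None
```

The job is handed in at about 27 s: all four things measured upright in their matching trays, released and within about 7 mm of centre, with the clay pot and beaker left in place; the sign-off gave no verdict.

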